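Seat the filter box cover, then hold it open at the pointer

ROBOT

A 6-joint arm with a two-finger parallel gripper is mounted at the origin on the work surface. World frame = base frame: x ahead of the robot, y to its left, z up, the work surface at z = 0. Lengths are in m, angles in rad, forces in N, time in s.
With the tool pointing down it reaches from about 0.275 to 0.725 m from the base axis. Payload 15.9 kg.
Tool frame: the origin (TCP) lies at the very end of the fingers, on their centre line; the grasp point (between the pads) lies 19 mm behind it; y points along the fingers, x is the direction in which the jaws open and shut, and the axes are right-handed (so a half turn about y gives the same grasp; the last joint's range is limited). The gripper opens to 85 mm and grips with 20 to 120 N. Pads are 22 mm wide; open, the fingers measure 114 mm over their backs; the gripper's body (76 mm by 85 mm) begins 54 mm behind the grasp point. The pads swing forward as they close: fully open they stand 13 mm farther back than shut.
Start: joints at [1.256, 0.213, -0.034, 1.323, 0, 1.571], TCP at [0.155, 0.475, 0.231] pointing down, gripper open.
Joint ranges: [-2.98, 2.98], [-0.74, 1.72], [-1.14, 1.35], [-2.1, 2.04], [-1.57, 1.44], [-3.14, 3.14]. Speed limits (rad/s): [1.89, 1.89, 2.39, 2.57, 3.14, 3.14].

INTERFACE

Orientations are given as [roll, pitch, yaw] about the fixed x, y, z axes, in that order (R = Rz(yaw) Ry(pitch) Rx(roll)).
In Python, from rig import sensors, optics, ticket gives the robot as it stands.
- The arm moves only by the tool step_arm, never from a script. Its argument "steps" is a list of rows, each a list of 7 numbers: the shift along the tool's x, y, z in mm, then the turn, a rotation vector about the tool's x, y, z in degrees, then the opening, from 0 (shut) to 1 (fully open). A call has 1 to 10 rows; each row is the pose to reach, as a shift and turn from the pose commanded when the call began, along the tool's axes at that moment; what a row does not reach only later rows make up. A row lasts 1/10 s, in which the tool goes at most 50 mm and 8.59 degrees, less where a joint would pass 70% of its speed; a pose out of reach is approached as far as the arm can. A call with a gripper value outside its range is refused whole. The fingers move at their own pace and stop on an object; the grip force is fixed at half the most. Time passes only in rows, so rows that repeat a pose let the fingers close. It gives the time, the measured TCP pose, the force and the opening at its end, in the units of the state.
- sensors.sense(): the state, without advancing time (a new reading comes with each control period).
- optics.grab_frame(name): name is "side" or "top"; returns (picture, depth): 400x640x3 uint8, red, green, blue; 400x640 float32, m along the optical axis (not along the pixel's ray), 0 where there is no reading.
- optics.camera_params(name): a dict with "mtx" (3x3 intrinsics, pixels), "D" ([k1, k2, p1, p2, k3] as OpenCV has them; the pictures are not rectified), "R" (3x3) and "t" (3): a world point X has camera coordinates R X + t. Camera axes: x right, y down, z forward; pixel columns grow to the right and rows downward; lengths in m; the calibration is good to about 2 mm. A picture is of the moment at which its call begins. camera_params takes no time and is no camera call.
- ticket.close_job(): hands the job in, once; it reports no verdict.
The state is a dict: "t": time; "joints": joint angles; "dq": joint speeds; "joint_efforts": joint torques, N m; "ee_pos": TCP position; "eef_rot": TCP orientation; "wrist_force": force on the tool from outside, world axes, zero at the start; "torque": the same for the moment, N m; "finger_gap": finger opening in m.
Only numpy, scipy, OpenCV 4.12 (cv2) and the standard library are available. Lean on these libraries where they do the work, as an engineer would, in place of code of your own. Each camera call takes 0.05 s, during which the arm holds its last target.

TASK

The sprung inspection cover of the grey filter box sits a little ajar. Press it down until you feel it stop fully shut, then swing it up by its bar handle until it is parallel to the pointer arm at the side of the box, and finish while still holding it steady there with the fingers, because it falls back if let go. Leave the pointer arm, the jug, the bottle and the grease gun where they are.

Things in the scene. Friction and masses are not known exactly. Their poses are not given: they have to be found in the camera images.
- case: open-topped grey sheet-steel filter box, fixed to the bench, 160 (x) x 240 (y) x 127 mm high. Origin at bench level. Its -x side faces roughly to the robot, z is up. The box wall on the -x side is at x = -75 mm. The cover's hinge axis runs along the box's y at x = +85 mm, z = 130 mm (the far upper edge). A thin steel quadrant (an upright wire arc of 190 mm radius about the hinge axis, with a tick each 15 degrees) is fixed at its left side at y = +150 mm and reaches 320 mm up
- flap: the inspection cover: an aluminium plate, 157 x 236 x 4 mm, 0.4 to 0.5 kg. Origin on the hinge axis at mid-width; its own -x axis points from the hinge along the plate to the handle, y along the hinge (as the box's y), z is the plate's upper face. It turns only about the hinge. A light hinge spring keeps it ajar (0.05 to 0.3 rad) when let alone; it takes some 0.5 to 1 N at the bar to push it shut against a rigid stop, and it falls back to ajar from any larger angle
- flap_bar (a point): middle of the cover's bar handle: a round black bar, 14 mm thick, along the hinge direction (y), carried beyond the plate's free edge by two flat arms. It lies in the plane of the plate, 210 mm from the hinge axis, with a 43 mm open gap to the plate's free edge and 120 mm of free length between the arms. With the cover shut it is 130 mm above the bench
- flap_angle (a joint): cover angle in rad: 0 = fully shut (level, rigid stop), grows as the bar end rises, 1.5 = fully open
- mark_angle (a joint): angle of the pointer arm in rad about the same hinge axis and in the same sense: 0 = level, pointing to the -x of the box; at start 0.55 to 1.1. The cover is at the mark when flap_angle equals mark_angle
- mark: the pointer arm: a straight dark steel strip, 215 x 6 x 14 mm, at the left (+y) side of the box outside the quadrant (162 mm from the box's middle), on the hinge axis. Origin on the hinge axis; its -x axis points along the strip to its tip, y along the hinge. It stays where it is set by friction; do not push it
- mark_tip (a point): centre of the black 22 mm ball at the pointer arm's tip, 222 mm from the hinge axis
- jug: white plastic measuring jug, 110 mm across with a handle at its +y, 170 mm high, standing loose to the left of the box; origin under its centre. Leave alone
- bottle: black oil bottle with a red cap, 60 x 90 mm, 192 mm high, standing loose well to the right of the box; origin under its centre. Leave alone
- gun: metal grease gun with a pump lever along its side, lying loose just right of the box along its own x, 312 mm long, 134 mm wide over its feet, 56 mm high; origin under the middle of the barrel. Leave alone

How it is judged:
On the way:
1. the cover is pressed fully shut against its stop (value of joint flap_angle below 0.025 rad), for 0.2 s.
At the end, for the whole second after the job is handed in: After being pressed shut (under 0.025 rad for 0.2 s), the cover is held still (under 0.1 rad/s) by the fingers alone (over 0.5 N), within 0.07 rad of the pointer arm; pointer tip within 12 mm, jug, bottle and grease gun within 30 mm of their starts (angle between the x axis of flap and the x axis of mark, either way round below 0.07 rad and value of joint flap_angle above 0.45 rad and angular speed of flap below 0.1 rad/s and contact force between the fingers and flap above 0.5 N and contact force between each of jug, bottle, gun and flap below 0.2 N and distance of mark_tip from where it was at the start of the episode below 0.012 m and distance of each of jug, bottle, gun from where it was at the start of the episode below 0.03 m); the arm keeps its last pose, push and grip.
It fails at once if the pointer arm is pushed from its setting (distance of mark_tip from where it was at the start of the episode above 0.02 m).
It fails at once if the jug, bottle or grease gun is knocked about (distance of any of jug, bottle, gun from where it was at the start of the episode above 0.04 m).
It also fails if it takes over 42 s, if anything falls off the work surface, if the arm or the gripper's body presses on something with over 40 N, if the wrist force passes 120 N, or if a joint passes its speed limit or range.

## Working session

There is one attempt and no reset: what is moved stays moved. The work goes in short steps, Python scripts to look and compute and a tool call to move; the robot and the scene stay as the last step left them, time stands still between calls to the robot, and variables do not carry over. Pictures are saved under pics/ and viewed, and the job is handed in when it is done.

Besides the shell and the picture viewer there is one more tool, called after "Request:" by a JSON object that holds its "fn" and its "kwargs". step_arm: Moves the arm, as the interface text tells. Its arguments: {"type":"object","properties":{"steps":{"type":"array","items":{"type":"array","items":{"type":"number"}}}},"required":["steps"]}

```bash
ls; mkdir -p pics; python3 - <<'E'
from rig import sensors, optics
import cv2,numpy as np
s=sensors.sense(); print(s)
for n in("side","top"):
    p,d=optics.grab_frame(n); cv2.imwrite(f"pics/{n}0.png",p[:,:,::-1]); np.savez(f"pics/{n}0.npz",p=p,d=d)
    c=optics.camera_params(n); print(n,c, "cam pos",-np.array(c["R"]).T@np.array(c["t"]))
E
```

```text
pics
{'t': 0.0, 'joints': array([ 1.25602942e+00,  2.13374423e-01, -3.50476917e-02,  1.32350573e+00,
        7.11047771e-06,  1.57078496e+00]), 'dq': array([ 2.07262155e-04,  1.18325456e-03,  5.36881025e-06, -3.35824718e-04,
        1.15628801e-03, -7.93877846e-04]), 'joint_efforts': array([ 6.98471358e-04, -6.86158633e+01,  4.87118733e+01,  1.75505073e-02,
        1.33353351e-04,  1.08536369e-05]), 'ee_pos': array([0.15469039, 0.47511282, 0.23081156]), 'eef_rot': array([-1.57078920e+00,  1.13151362e-03,  1.25604079e+00]), 'wrist_force': array([-0.14665038,  0.43498297, -0.58322474]), 'torque': array([ 0.04063031,  0.01116974, -0.02467833]), 'finger_gap': 0.08559548993987666}
side {'mtx': array([[484.44123877,   0.        , 319.69172445],
       [  0.        , 484.44123877, 191.00478728],
       [  0.        ,   0.        ,   1.        ]]), 'D': array([-0.05565786,  0.        ,  0.        ,  0.        ,  0.        ]), 'R': array([[ 0.7598939 , -0.65004255,  0.00243728],
       [-0.37913958, -0.44625014, -0.81062568],
       [ 0.52802882,  0.61506544, -0.58555962]]), 't': array([-0.43045653,  0.27252861,  0.98630284])} cam pos [-0.09036865 -0.76483991  0.79950695]
top {'mtx': array([[376.79995524,   0.        , 316.60985867],
       [  0.        , 376.79995524, 194.17404769],
       [  0.        ,   0.        ,   1.        ]]), 'D': array([-0.01673991,  0.        ,  0.        ,  0.        ,  0.        ]), 'R': array([[ 0.00352894, -0.99999201,  0.00188032],
       [-0.99263993, -0.00373061, -0.12104568],
       [ 0.12105173, -0.00143932, -0.99264516]]), 't': array([-0.03825459,  0.57375897,  1.16892208])} cam pos [ 0.42817102 -0.03443136  1.22984782]
```

View pics/side0.png

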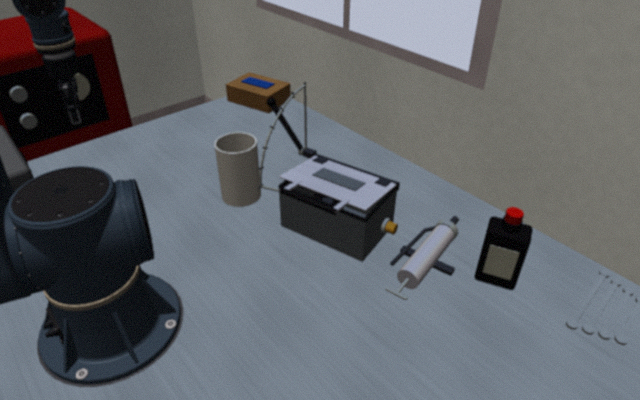

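View pics/top0.png

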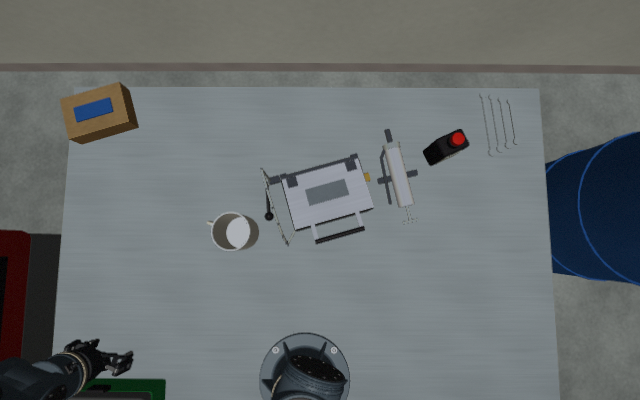

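Side view: the cover is around (335,180), the pointer ball at (271,101) and the pointer's root near (305,152). Top view: the bar is at (340,236), the ball at (268,216), the jug at (235,231) and the gun at (398,175). I'll enlarge both views.

```bash
python3 - <<'E'
import cv2,numpy as np
a=cv2.imread("pics/top0.png")[140:260,230:430]; b=cv2.imread("pics/side0.png")[70:270,200:480]
cv2.imwrite("pics/top0z.png",cv2.resize(a,None,fx=4,fy=4,interpolation=cv2.INTER_CUBIC))
cv2.imwrite("pics/side0z.png",cv2.resize(b,None,fx=2.8,fy=2.8,interpolation=cv2.INTER_CUBIC))
E
```

```text
(no output)
```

View pics/top0z.png

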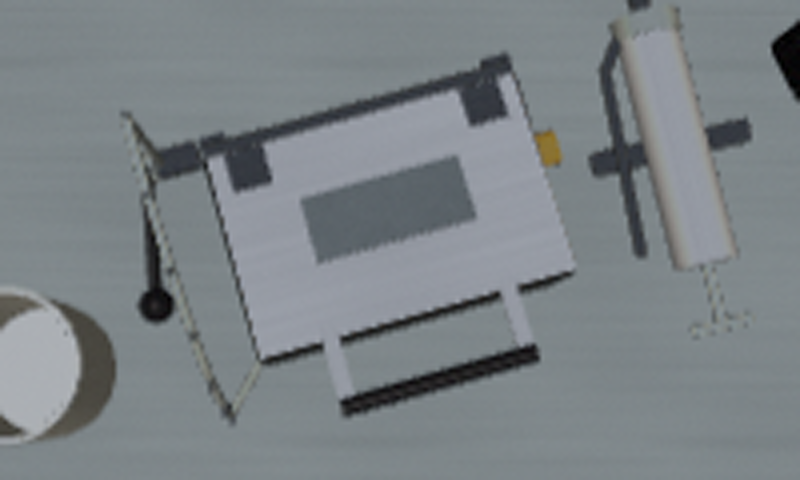

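View pics/side0z.png

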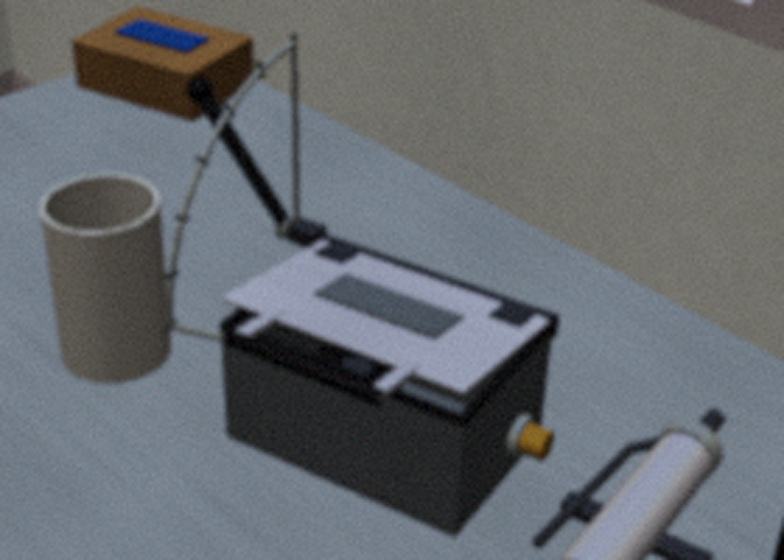

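The zooms show the bar's ends in the top view at (316,242) and (364,228). The ball is at (269,216) in the top view and (271.8,101.4) in the side view. Next I'll measure the plate, bar and ball.

```bash
cat > h.py <<'E'
import numpy as np, cv2
from rig import sensors, optics
P={n:optics.camera_params(n) for n in("side","top")}
def ray(n,uv):
    c=P[n]; q=cv2.undistortPoints(np.array(uv,float).reshape(-1,1,2),c["mtx"],c["D"]).reshape(-1,2)
    return np.c_[q,np.ones(len(q))]@c["R"], -c["R"].T@c["t"]   # dirs scaled so depth=1
def unproj(n,uv,d):
    r,o=ray(n,uv); return o+r*np.asarray(d).reshape(-1,1)
def proj(n,X):
    c=P[n]; return cv2.projectPoints(np.asarray(X,float).reshape(-1,1,3),cv2.Rodrigues(c["R"])[0],c["t"],c["mtx"],c["D"])[0].reshape(-1,2)
def tri(a,b):
    r1,o1=ray("top",[a]);r2,o2=ray("side",[b]);r1=r1[0];r2=r2[0]
    s=np.linalg.lstsq(np.c_[r1,-r2],o2-o1,rcond=None)[0]
    p,q=o1+s[0]*r1,o2+s[1]*r2
    return (p+q)/2,np.linalg.norm(p-q)
def onz(n,uv,z):
    r,o=ray(n,uv); return o+r*((z-o[2])/r[:,2:3])
E
python3 - <<'E'
from h import *
z=np.load("pics/top0.npz");p,d=z["p"].astype(int),z["d"]
zs=np.load("pics/side0.npz");ps,ds=zs["p"].astype(int),zs["d"]
m=(p.min(2)>125); m[:,:275]=0;m[:,376:]=0;m[:150]=0;m[245:]=0
n,l,st,ce=cv2.connectedComponentsWithStats(m.astype(np.uint8)); k=1+np.argmax(st[1:,4]); m=l==k; print(st[k])
# incl grey label
hull=cv2.convexHull(np.argwhere(m)[:,::-1].astype(np.float32))
m2=cv2.erode(m.astype(np.uint8),np.ones((3,3)))>0
v,u=np.where(m2&(d>0)); X=unproj("top",np.c_[u,v],d[v,u])
c=np.median(X,0)
for i in range(4):
    A=np.c_[X[:,:2],np.ones(len(X))]; co=np.linalg.lstsq(A,X[:,2],rcond=None)[0]; r=X[:,2]-A@co; X=X[abs(r)<max(.004,2*r.std())]
print("plane",co,"tilt",np.arctan(np.hypot(*co[:2])),"n",len(X),r.std(),"downhill dir", np.degrees(np.arctan2(co[1],co[0])))
cs=cv2.minAreaRect(np.argwhere(cv2.morphologyEx(m.astype(np.uint8),cv2.MORPH_OPEN,np.ones((9,9))))[:,::-1].astype(np.float32)); print(cs)
for a,b in [((316.2,242),(0,0)),((364.2,228),(0,0))]:
    print("bar", onz("top",[a],.14), onz("top",[a],.17))
def cen(im,x,y,w,thr):
    s=im[y-w:y+w+1,x-w:x+w+1].sum(2); mm=(s<thr).astype(np.uint8); mm=cv2.morphologyEx(mm,cv2.MORPH_OPEN,np.ones((3,3))); mo=cv2.moments(mm,True); print(mm.sum());return x-w+mo["m10"]/mo["m00"],y-w+mo["m01"]/mo["m00"]
a=cen(p,269,216,7,150);b=cen(ps,271,101,8,130);print("ball",a,b,tri(a,b))
print(d[210:222:2,264:275:2]); print(ds[96:107:2,266:277:2])
E
```

```text
[ 282  159   94   86 3996]
plane [-0.14008876 -0.03985617  0.22076799] tilt 0.14463113617466725 n 2614 0.0017594623770719718 downhill dir -164.11860040701598
((327.2829895019531, 193.4905548095703), (51.372840881347656, 82.1416015625), 74.05460357666016)
bar [[ 0.42278828 -0.03532327  0.14      ]] [[ 0.42293645 -0.03529872  0.17      ]]
bar [[ 0.46331329 -0.17361181  0.14      ]] [[ 0.46234594 -0.16978062  0.17      ]]
53
240
ball (268.6792452830189, 215.64150943396226) (271.76666666666665, 101.80833333333334) (array([0.48758884, 0.07966737, 0.31642154]), np.float64(0.0022445606657713595))
[[1.2324302  1.2325069  0.9260323  1.2315098  0.9414052  0.93916684]
 [1.2290249  1.2310858  0.90575093 0.908529   1.2336175  0.9423627 ]
 [1.2305541  0.90249634 0.         0.8998856  0.9049608  0.9440477 ]
 [0.9091642  0.900905   0.89660543 0.90154314 0.90515757 0.9473238 ]
 [1.2262698  0.9015398  0.90114063 0.9021319  0.9078034  1.224393  ]
 [1.2242202  0.9064668  0.90671116 0.9062143  1.2294859  1.2317954 ]]
[[1.7200407 1.721972  1.7296317 1.7409717 1.7542477 1.7628636]
 [1.7231075 1.1010723 1.0954664 1.0979116 1.758261  1.7665049]
 [1.7259424 1.0937335 1.0931565 1.0945108 1.0985311 1.7772256]
 [1.0997435 1.094616  1.0926416 1.093046  1.0991229 1.7795204]
 [1.7425072 1.0963598 1.0931233 1.095203  1.0987436 1.7754524]
 [1.7466519 1.104517  1.1018078 1.1034322 1.1136252 1.1238806]]
```

Cover tilt comes out at about 0.145 rad, box yaw about 16° and the mark about 1.0 rad. Now I'll locate the jug and gun and refine the hinge, then work out the moves.

```bash
cat >> h.py <<'E'
from scipy.spatial.transform import Rotation as Ro
PSI=np.radians(15.95); EX=np.array([np.cos(PSI),np.sin(PSI),0]); EY=np.array([-np.sin(PSI),np.cos(PSI),0]); EZ=np.array([0,0,1.])
H=np.array([.6426,-.0464,.1305])
def bar(phi): return H+.21*(-np.cos(phi)*EX+np.sin(phi)*EZ)
def Rt(tau):
    y=np.sin(tau)*EX-np.cos(tau)*EZ; return np.c_[np.cross(y,EY),y,EY]
def cur():
    s=sensors.sense(); return s, s["ee_pos"], Ro.from_euler("xyz",s["eef_rot"]).as_matrix()
def delta(pos,R):
    s,p,R0=cur(); return np.round(np.r_[R0.T@(pos-p)*1000, np.degrees(Ro.from_matrix(R0.T@R).as_rotvec())],1)
def grasp(phi,tau,back=0.,deep=.021): 
    R=Rt(tau); return bar(phi)+R[:,1]*(deep-back),R
E
python3 - <<'E'
from h import *
z=np.load("pics/top0.npz");p,d=z["p"],z["d"]
v,u=np.mgrid[205:255,200:262]; X=unproj("top",np.c_[u.ravel(),v.ravel()],d[v,u].ravel()); k=(X[:,2]>.155)&(X[:,2]<.2)
print("jug",X[k].min(0),X[k].max(0))
v,u=np.mgrid[125:225,376:420]; X=unproj("top",np.c_[u.ravel(),v.ravel()],d[v,u].ravel()); k=(X[:,2]>.03)&(X[:,2]<.2)
print("gun",X[k].min(0),X[k].max(0))
print("bar proj",proj("top",[bar(.145)+.065*EY,bar(.145)-.065*EY]))
Q=H+.162*EY; ball=np.array([.4876,.0797,.3164]); w=ball-Q
print("mark", np.arctan2(w[2],-w@EX), np.linalg.norm(w), "y off",w@EY)
for m in(.95,1.0,1.05): print(m, proj("top",[Q+.222*(-np.cos(m)*EX+np.sin(m)*EZ)]),proj("side",[Q+.222*(-np.cos(m)*EX+np.sin(m)*EZ)]))
t=np.radians(38)
pos,R=grasp(.145,t,back=.1); print("pre",pos,delta(pos,R))
E
```

```text
jug [0.39965216 0.15124928 0.15508236] [0.50596044 0.25988881 0.17490555]
gun [ 0.48615173 -0.3557262   0.03000492] [ 0.78952319 -0.24077607  0.06043231]
bar proj [[318.22622858 241.27357463]
 [362.45889322 228.6951983 ]]
mark 1.0192166015344089 0.21827766675618882 y off 0.001839136405784482
0.95 [[271.49606692 221.02545457]] [[268.01690425 106.50536129]]
1.0 [[270.21800842 217.24085122]] [[270.37254463 102.53627777]]
1.05 [[268.91771774 213.30743786]] [[272.80889387  98.72809563]]
pre [ 0.39603871 -0.11686751  0.22309626] [-488.2    8.2 -412.8  -18.5   53.9  -34.9]
```

```bash
python3 - <<'E'
from h import *
print(delta(np.array([.396,-.117,.28]),Rt(0)))
E
```

```text
[-488.4  -48.7 -412.8    0.    56.    -0. ]
```

Request:
{"fn": "step_arm", "kwargs": {"steps": [[-20, -45, -20, 0, 5, 0, 0.45], [-80, -50, -70, 0, 12, 0, 0.45], [-130, -50, -110, 0, 20, 0, 0.45], [-170, -50, -145, 0, 28, 0, 0.45], [-210, -50, -178, 0, 35, 0, 0.45], [-248, -50, -210, 0, 42, 0, 0.45], [-286, -50, -242, 0, 49, 0, 0.45], [-324, -50, -274, 0, 56, 0, 0.45], [-362, -50, -306, 0, 56, 0, 0.45], [-400, -50, -338, 0, 56, 0, 0.45]]}}

```text
t: 1.1
ee_pos: [0.3263, 0.0555, 0.2813]
eef_rot: [-1.571, -0.0, 0.278]
wrist_force: [0.8, 0.6, 0.5]
finger_gap: 0.038
```

```bash
python3 - <<'E'
from h import *
s=cur()[0]; print(s["joints"],s["finger_gap"])
pos,R=grasp(.145,np.radians(38),back=.1); print("pre",pos,delta(pos,R))
E
```

```text
[ 1.68467978e-01 -1.39315320e-01 -2.76796502e-01  1.43306406e+00
  1.00348582e-04  1.46113931e+00] 0.0379635086121932
pre [ 0.39603871 -0.11686751  0.22309626] [  19.7   58.2 -184.9    0.    -0.   -38. ]
```

Request:
{"fn": "step_arm", "kwargs": {"steps": [[0, 0, -40, 0, 0, -6, 0.45], [5, 0, -80, 0, 0, -12, 0.45], [10, 10, -120, 0, 0, -18, 0.45], [15, 20, -160, 0, 0, -24, 0.45], [20, 35, -185, 0, 0, -30, 0.45], [20, 50, -185, 0, 0, -36, 0.45], [20, 58, -185, 0, 0, -38, 0.45], [20, 58, -185, 0, 0, -38, 0.45], [20, 58, -185, 0, 0, -38, 0.45]]}}

```text
t: 2.0
ee_pos: [0.3962, -0.1153, 0.2235]
eef_rot: [-1.57, -0.662, 0.277]
wrist_force: [0.2, -0.4, 0.3]
finger_gap: 0.0384
```

```bash
python3 - <<'E'
from h import *
s=cur()[0]; print(s["joints"],s["finger_gap"])
pos,R=grasp(.145,np.radians(38),back=.0); print("grasp",pos,delta(pos,R))
for n in("side","top"):
    p,d=optics.grab_frame(n); np.savez(f"pics/{n}1.npz",p=p,d=d)
    x,y=(200,70) if n=="side" else (230,140)
    a=p[y:y+200,x:x+280,::-1]; cv2.imwrite(f"pics/{n}1.png",cv2.resize(a,None,fx=2.8,fy=2.8,interpolation=cv2.INTER_CUBIC))
E
```

```text
[-0.67693359 -0.36819211 -0.78120012  0.73507699  0.52529039  0.73157149] 0.03839264735022012
grasp [ 0.45523468 -0.09994923  0.14429518] [ -0.5 100.   -1.4   0.   -0.   -0.1]
```

View pics/side1.png

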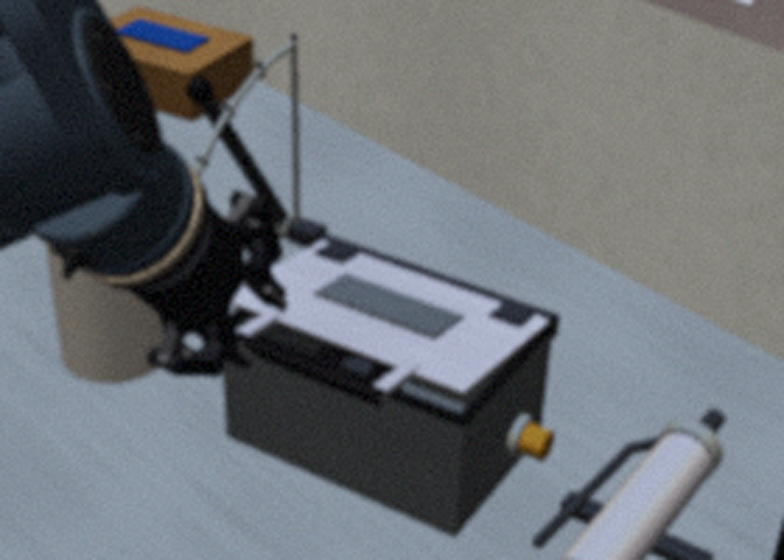

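View pics/top1.png

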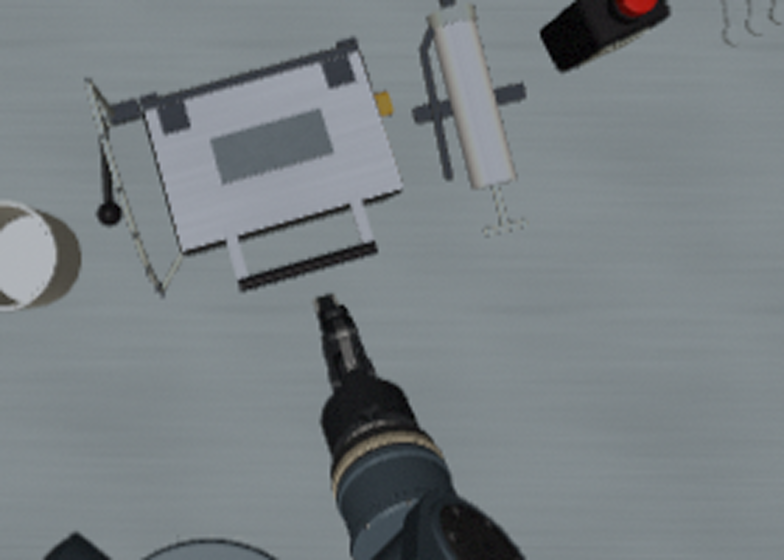

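In the top view the gripper tip at (325,300) lines up with the middle of the bar at (308,268). The side view shows it clear of the pointer. I'll move in and close.

Request:
{"fn": "step_arm", "kwargs": {"steps": [[0, 20, -1, 0, 0, 0, 0.45], [0, 40, -1, 0, 0, 0, 0.45], [0, 60, -1, 0, 0, 0, 0.45], [0, 75, -1, 0, 0, 0, 0.45], [0, 88, -1, 0, 0, 0, 0.45], [0, 100, -1, 0, 0, 0, 0.45], [0, 100, -1, 0, 0, 0, 0.45]]}}

```text
t: 2.8
ee_pos: [0.4568, -0.098, 0.1443]
eef_rot: [-1.57, -0.662, 0.281]
wrist_force: [0.7, -0.0, 1.2]
finger_gap: 0.0384
```

```bash
cat > look.py <<'E'
import sys
from h import *
t=sys.argv[1]
for n in("side","top"):
    p,d=optics.grab_frame(n); np.savez(f"pics/{n}{t}.npz",p=p,d=d)
    x,y=(200,70) if n=="side" else (230,140)
    a=p[y:y+200,x:x+280,::-1]; cv2.imwrite(f"pics/{n}{t}.png",cv2.resize(a,None,fx=2.8,fy=2.8,interpolation=cv2.INTER_CUBIC))
s=cur()[0]; print(s["ee_pos"],s["wrist_force"],s["finger_gap"],s["joints"])
E
python3 look.py 2
```

```text
[ 0.45644891 -0.09853204  0.14516384] [-0.12275864 -0.55429221 -0.03395702] 0.0381488451854672 [-0.51386702 -0.2085769  -0.90862601  0.37007493  0.45452678  0.89417144]
```

View pics/side2.png

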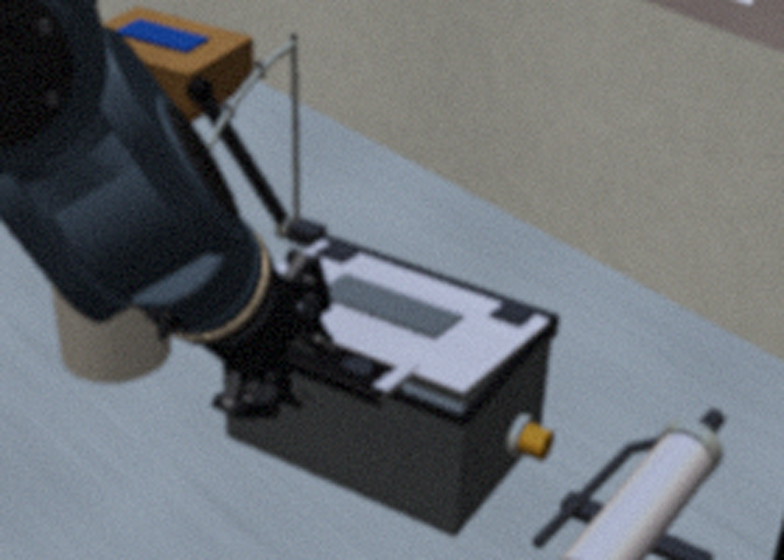

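View pics/top2.png

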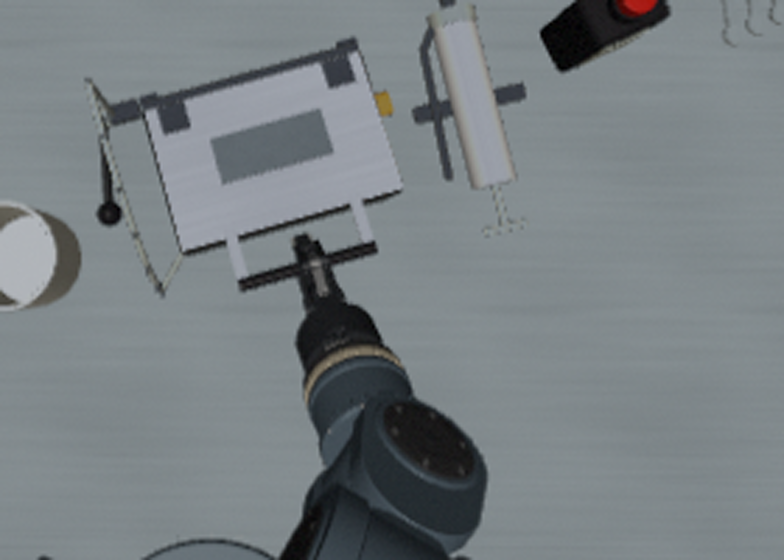

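In the top view the fingers straddle the bar at (315,262), midway between the arms, and the near finger is in the gap at (302,240). Closing now.

Request:
{"fn": "step_arm", "kwargs": {"steps": [[0, 0, 0, 0, 0, 0, 0], [0, 0, 0, 0, 0, 0, 0], [0, 0, 0, 0, 0, 0, 0], [0, 0, 0, 0, 0, 0, 0], [0, 0, 0, 0, 0, 0, 0]]}}

```text
t: 3.4
ee_pos: [0.4559, -0.0993, 0.1447]
eef_rot: [-1.571, -0.663, 0.279]
wrist_force: [-1.4, -1.5, 2.2]
finger_gap: 0.0121
```

```bash
python3 - <<'E'
from h import *
s,p,R=cur(); print(s["wrist_force"],s["finger_gap"])
g=p-.021*R[:,1]; print("grip pt",g,"est bar",bar(.145), "dir z", np.degrees(np.arctan2(R[1,2],R[0,2]))-90)
# rotate about hinge axis by -phi0 : pose at flap angle phi given now .145
def at(phi,phi0):
    q=Ro.from_rotvec(EY*(phi-phi0)).as_matrix(); return H+q@(p-H), q@R
for a in(.1,.05,0,-.03): print(a,delta(*at(a,.145)))
print(at(0,.145)[0], R[:,1])
E
```

```text
[-1.42902812 -1.54767437  2.24882036] 0.012145982981880295
grip pt [ 0.44350597 -0.10285404  0.16126142] est bar [ 0.44280353 -0.10350207  0.16084341] dir z 15.958991047548082
0.1 [-5.7  6.6  0.  -0.   0.  -2.6]
0.05 [-11.7  14.3   0.   -0.    0.   -5.4]
0 [-17.4  22.2   0.   -0.    0.   -8.3]
-0.03 [-20.6  27.1   0.   -0.    0.  -10. ]
[ 0.45592462 -0.09930949  0.11653406] [ 0.59219641  0.16902595 -0.78786651]
```

Bar gripped: the gap is 12 mm and the forces are small. Pressing down in stages.

Request:
{"fn": "step_arm", "kwargs": {"steps": [[-3, 3, 0, 0, 0, -1.3, 0], [-6, 7, 0, 0, 0, -2.6, 0], [-9, 10.5, 0, 0, 0, -4, 0], [-12, 14.5, 0, 0, 0, -5.4, 0], [-14.5, 18, 0, 0, 0, -6.9, 0], [-17.4, 22, 0, 0, 0, -8.3, 0], [-17.4, 22, 0, 0, 0, -8.3, 0], [-17.4, 22, 0, 0, 0, -8.3, 0]]}}

```text
t: 4.2
ee_pos: [0.4559, -0.0993, 0.1166]
eef_rot: [-1.571, -0.808, 0.279]
wrist_force: [0.2, -0.1, 0.8]
finger_gap: 0.0121
```

```bash
python3 look.py 3; cat > tilt.py <<'E'
import sys
from h import *
for t in sys.argv[1:]:
    z=np.load(f"pics/top{t}.npz");p,d=z["p"].astype(int),z["d"]
    m=(p.min(2)>125); m[:,:275]=0;m[:,376:]=0;m[:150]=0;m[245:]=0
    n,l,st,ce=cv2.connectedComponentsWithStats(m.astype(np.uint8)); k=1+np.argmax(st[1:,4]); m=l==k
    m=cv2.erode(m.astype(np.uint8),np.ones((3,3)))>0
    v,u=np.where(m&(d>0)); X=unproj("top",np.c_[u,v],d[v,u])
    Y=np.c_[-(X-H)@EX,X[:,2]]; Y=Y[(Y[:,0]>-.02)&(Y[:,0]<.25)]
    c=Y.mean(0)
    for i in range(5):
        c=Y.mean(0); w=np.linalg.svd(Y-c,full_matrices=False)[2]; r=(Y-c)@w[1]; Y=Y[abs(r)<max(.004,2.5*r.std())]
    a=w[0]*np.sign(w[0][1] if abs(w[0][1])>abs(w[0][0]) else w[0][0]); print(t,"tilt",np.arctan2(a[1],a[0]),len(Y),r.std(),"z at hinge",c[1]-c[0]*a[1]/a[0])
E
python3 tilt.py 0 1 2 3
```

```text
[ 0.45585471 -0.09930727  0.11662637] [-0.19174284 -1.45582058  2.07276552] 0.012293440370185217 [-0.60057706 -0.17126484 -1.08771617  0.06582206  0.59036233  0.87513185]
0 tilt 0.1448020392864155 2682 0.0018478305933003493 z at hinge 0.13259516081781209
1 tilt 2.289403405074064 4009 0.03793608320280582 z at hinge 0.2400634763526693
2 tilt 2.222795890896467 4092 0.04336387611486058 z at hinge 0.2507377206409122
3 tilt -0.7790774779707306 3935 0.03350575416219253 z at hinge 0.21164886401444563
```

```bash
sed -i 's/Y=Y\[(Y\[:,0\]>-.02)&(Y\[:,0\]<.25)\]/Y=Y[(Y[:,0]>0.0)\&(Y[:,0]<.155)\&(abs((X-H)@EY)<.115)\&(Y[:,1]>.11)]; Y=Y[(Y[:,1]-.130<Y[:,0]*float(__import__("os").environ.get("MX",".3"))+.02)]/' tilt.py; python3 tilt.py 0 1 2 3
python3 - <<'E'
from h import *
s,p,R=cur(); print(R.T@EZ)
E
```

```text
0 tilt 0.1437746268312735 2579 0.0018495278919979134 z at hinge 0.13266797319617898
1 tilt 0.14639844004841576 2616 0.0018609281554718652 z at hinge 0.13226285670270346
2 tilt 0.1460384103486055 2637 0.0018294979626624478 z at hinge 0.13240278914516096
3 tilt 0.0026577266868460557 2634 0.002007043429819994 z at hinge 0.13223218783499344
[ 7.22876846e-01 -6.90976797e-01 -3.62844248e-04]
```

Measured cover tilt is 0.003 rad. I'll press a little further down, straight along world z, to feel the stop.

Request:
{"fn": "step_arm", "kwargs": {"steps": [[-0.7, 0.7, 0, 0, 0, 0, 0], [-1.4, 1.4, 0, 0, 0, 0, 0], [-2.2, 2.1, 0, 0, 0, 0, 0], [-2.2, 2.1, 0, 0, 0, 0, 0]]}}

```text
t: 4.7
ee_pos: [0.457, -0.0994, 0.1153]
eef_rot: [-1.574, -0.812, 0.282]
wrist_force: [-3.8, 1.2, 16.5]
finger_gap: 0.012
```

The stop is clear: +16.5 N upward, with the TCP lagging the command. I'll hold briefly, then plan the swing.

Request:
{"fn": "step_arm", "kwargs": {"steps": [[-0.7, 0.7, 0, 0, 0, 0, 0], [-0.7, 0.7, 0, 0, 0, 0, 0], [-0.7, 0.7, 0, 0, 0, 0, 0], [-0.7, 0.7, 0, 0, 0, 0, 0]]}}

```text
t: 5.1
ee_pos: [0.4572, -0.0994, 0.115]
eef_rot: [-1.574, -0.813, 0.282]
wrist_force: [-32.4, -1.2, 43.8]
finger_gap: 0.0121
```

```bash
python3 look.py 4; python3 tilt.py 4; python3 - <<'E'
from h import *
s,p,R=cur(); 
def at(phi,phi0):
    q=Ro.from_rotvec(EY*(phi-phi0)).as_matrix(); return H+q@(p-H), q@R
for a in np.arange(.0,1.03,.05): print(round(a,2),delta(*at(a,0.0)))
E
```

```text
[ 0.45723688 -0.09938162  0.11500273] [-32.42108547  -0.24291368  43.40390654] 0.012221963723748806 [-0.60083594 -0.16415646 -1.09325295  0.04868884  0.59353884  0.87516268]
4 tilt 0.0004631858267781388 2600 0.00191228939182953 z at hinge 0.13227383302006385
0.0 [0. 0. 0. 0. 0. 0.]
0.05 [ 6.6 -7.  -0.   0.  -0.   2.9]
0.1 [ 13.6 -13.7  -0.    0.   -0.    5.7]
0.15 [ 20.9 -20.   -0.1   0.   -0.    8.6]
0.2 [ 28.6 -26.   -0.1   0.   -0.   11.5]
0.25 [ 36.5 -31.6  -0.1   0.   -0.   14.3]
0.3 [ 44.6 -36.7  -0.1   0.   -0.   17.2]
0.35 [ 53.1 -41.5  -0.2   0.1  -0.   20.1]
0.4 [ 61.7 -45.8  -0.2   0.1  -0.   22.9]
0.45 [ 70.6 -49.7  -0.2   0.1  -0.   25.8]
0.5 [ 79.6 -53.1  -0.2   0.1  -0.   28.6]
0.55 [ 88.8 -56.1  -0.3   0.1  -0.   31.5]
0.6 [ 98.2 -58.6  -0.3   0.1  -0.   34.4]
0.65 [ 1.076e+02 -6.060e+01 -3.000e-01  1.000e-01 -0.000e+00  3.720e+01]
0.7 [ 1.171e+02 -6.220e+01 -3.000e-01  1.000e-01 -0.000e+00  4.010e+01]
0.75 [ 1.268e+02 -6.330e+01 -4.000e-01  1.000e-01 -0.000e+00  4.300e+01]
0.8 [ 1.364e+02 -6.390e+01 -4.000e-01  1.000e-01 -0.000e+00  4.580e+01]
0.85 [ 1.461e+02 -6.400e+01 -4.000e-01  1.000e-01 -0.000e+00  4.870e+01]
0.9 [ 1.557e+02 -6.370e+01 -4.000e-01  1.000e-01 -0.000e+00  5.160e+01]
0.95 [165.4 -62.8  -0.5   0.2  -0.   54.4]
1.0 [174.9 -61.5  -0.5   0.2  -0.   57.3]
```

The force only climbed because command offsets add up; the cover is shut, with a measured tilt of 0.000 and a firm stop. Now I'll swing up in stages, undoing the roughly 2.9 mm of commanded over-press.

Request:
{"fn": "step_arm", "kwargs": {"steps": [[2.1, -2, 0, 0, 0, 0, 0], [5.3, -5.6, 0, 0, 0, 1.4, 0], [8.7, -9, 0, 0, 0, 2.9, 0], [12.2, -12.5, 0, 0, 0, 4.3, 0], [15.7, -15.7, 0, 0, 0, 5.7, 0], [19.2, -18.9, 0, 0, 0, 7.1, 0], [23, -22, 0, 0, 0, 8.6, 0], [26.8, -25, 0, 0, 0, 10, 0], [30.7, -28, 0, 0, 0, 11.5, 0], [30.7, -28, 0, 0, 0, 11.5, 0]]}}

```text
t: 6.2
ee_pos: [0.458, -0.099, 0.1555]
eef_rot: [-1.573, -0.608, 0.281]
wrist_force: [8.7, -2.5, -1.8]
finger_gap: 0.012
```

```bash
python3 look.py 5; MX=.5 python3 tilt.py 5; cat > arc.py <<'E'
import sys
from h import *
s,p,R=cur(); p0=float(sys.argv[1])
for a in map(float,sys.argv[2:]):
    q=Ro.from_rotvec(EY*(a-p0)).as_matrix(); print(a,delta(H+q@(p-H),q@R))
g=p-.021*R[:,1]; w=g-H; print("angle by grip",np.arctan2(w[2],-w@EX),"r",np.hypot(w[2],w@EX),"tool rot", np.degrees(s["eef_rot"]))
E
python3 arc.py .2 .25 .3 .35 .4 .45 .5 .55 .6
```

```text
[ 0.45792501 -0.09907233  0.15501713] [13.51138828 -1.30916979 -2.29667317] 0.012033395475763039 [-0.48160733 -0.2021844  -0.84121873  0.46286106  0.40485348  0.90683824]
5 tilt 0.20492535274175425 2636 0.0018129957168033744 z at hinge 0.13248651481582452
0.25 [ 6.7 -7.  -0.   0.  -0.   2.9]
0.3 [ 13.7 -13.7  -0.    0.   -0.    5.7]
0.35 [ 21.  -20.   -0.1   0.   -0.    8.6]
0.4 [ 28.7 -25.9  -0.1   0.   -0.   11.5]
0.45 [ 36.6 -31.4  -0.1   0.   -0.   14.3]
0.5 [ 44.8 -36.6  -0.1   0.   -0.   17.2]
0.55 [ 53.3 -41.3  -0.1   0.   -0.   20.1]
0.6 [ 62.  -45.6  -0.2   0.   -0.   22.9]
angle by grip 0.20174547550948058 r 0.20828509236308992 tool rot [-90.12278097 -34.91991954  16.0992805 ]
```

Tracking well: the cover tilt is 0.205 rad with low forces. Continuing.

Request:
{"fn": "step_arm", "kwargs": {"steps": [[4, -3.2, 0, 0, 0, 1.4, 0], [7.2, -6.5, 0, 0, 0, 2.9, 0], [14.2, -13.3, 0, 0, 0, 5.7, 0], [21.5, -19.6, 0, 0, 0, 8.6, 0], [29.2, -25.5, 0, 0, 0, 11.5, 0], [37.1, -31, 0, 0, 0, 14.3, 0], [45.3, -36.2, 0, 0, 0, 17.2, 0], [53.8, -41, 0, 0, 0, 20.1, 0], [62.5, -45.2, 0, 0, 0, 22.9, 0], [62.5, -45.2, 0, 0, 0, 22.9, 0]]}}

```text
t: 7.3
ee_pos: [0.4814, -0.0923, 0.2272]
eef_rot: [-1.572, -0.204, 0.279]
wrist_force: [-12.7, -10.0, 8.9]
finger_gap: 0.0119
```

```bash
python3 look.py 6; MX=.9 python3 tilt.py 6; python3 arc.py .6 .65 .7 .75 .8 .85 .9 .95 1.0
```

```text
[ 0.4808305  -0.09244918  0.22650085] [-5.87728833 -8.58535192  4.44792453] 0.012749678884886597 [-0.25629644  0.02804026 -0.28094808  1.08377012  0.10303716  1.04495429]
6 tilt 0.5950628319866267 2180 0.0014445406518536071 z at hinge 0.13323755155671524
0.65 [ 6.6 -7.1 -0.   0.  -0.   2.9]
0.7 [ 13.5 -13.8  -0.    0.   -0.    5.7]
0.75 [ 20.8 -20.2  -0.    0.   -0.    8.6]
0.8 [ 28.4 -26.3  -0.    0.   -0.   11.5]
0.85 [ 36.2 -31.9  -0.1   0.   -0.   14.3]
0.9 [ 44.4 -37.1  -0.1   0.   -0.   17.2]
0.95 [ 52.8 -42.   -0.1   0.   -0.   20.1]
1.0 [ 61.4 -46.4  -0.1   0.   -0.   22.9]
angle by grip 0.5942894069273739 r 0.20817127005008626 tool rot [-90.07842507 -11.77003683  15.97929577]
```

View pics/side6.png

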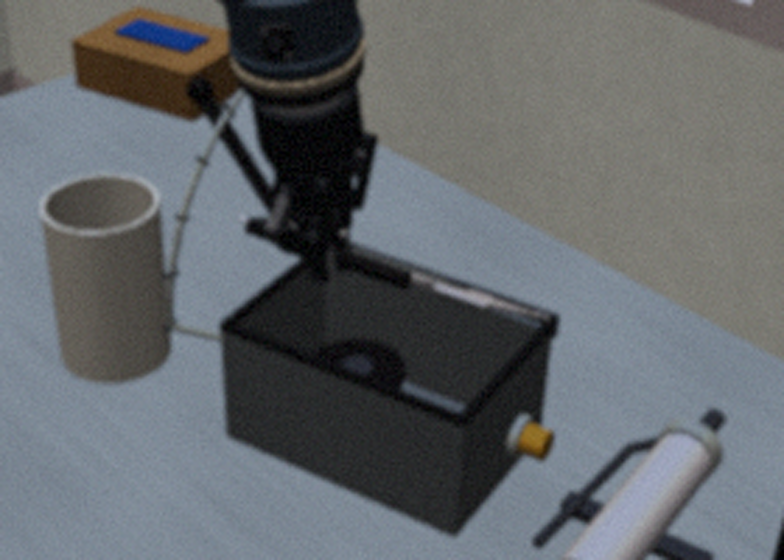

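View pics/top6.png

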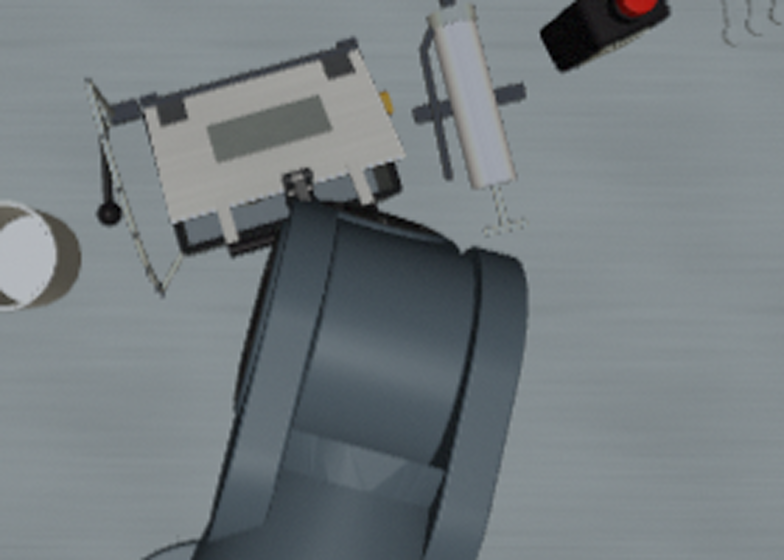

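The cover is at 0.595 rad. The pointer ball (110,213 in the top zoom) hasn't moved and is clear of the arm. Continuing to 0.95.

Request:
{"fn": "step_arm", "kwargs": {"steps": [[3.3, -3.5, -0.2, 0, 0, 1.4, 0], [6.6, -7.1, -0.4, 0, 0, 2.9, 0], [13.5, -13.8, -0.5, 0, 0, 5.7, 0], [20.8, -20.2, -0.5, 0, 0, 8.6, 0], [28.4, -26.3, -0.5, 0, 0, 11.5, 0], [36.2, -31.9, -0.5, 0, 0, 14.3, 0], [44.4, -37.1, -0.5, 0, 0, 17.2, 0], [52.8, -42, -0.5, 0, 0, 20.1, 0], [52.8, -42, -0.5, 0, 0, 20.1, 0], [52.8, -42, -0.5, 0, 0, 20.1, 0]]}}

```text
t: 8.4
ee_pos: [0.5221, -0.0806, 0.2786]
eef_rot: [-1.571, 0.146, 0.279]
wrist_force: [-6.8, -2.3, 7.7]
finger_gap: 0.0119
```

```bash
python3 look.py 7; MX=1.8 python3 tilt.py 7; python3 arc.py .95 .97 .98 .99 1.0 1.02
python3 - <<'E'
# pointer strip angle by depth, frame 0, both cams
from h import *
for n,t in (("side","0"),("top","0"),("top","7")):
    z=np.load(f"pics/{n}{t}.npz");p,d=z["p"].astype(int),z["d"]
    v,u=np.where((d>0)&(p.max(2)<95)); X=unproj(n,np.c_[u,v],d[v,u])
    L=np.c_[-(X-H)@EX,(X-H)@EY,X[:,2]-H[2]]
    k=(abs(L[:,1]-.162)<.015)&(np.hypot(L[:,0],L[:,2])<.24)&(np.hypot(L[:,0],L[:,2])>.04)&(L[:,0]>.01)&(L[:,2]>.03)
    Y=L[k][:,[0,2]]
    for i in range(4):
        c=Y.mean(0); w=np.linalg.svd(Y-c)[2]; r=(Y-c)@w[1]; Y=Y[abs(r)<max(.006,2*r.std())]
    print(n,t,len(Y),"strip slope",np.arctan2(*(w[0][::-1]*np.sign(w[0][1]))),"from hinge",np.arctan2(*Y.mean(0)[::-1]),r.std())
E
```

```text
[ 0.52203854 -0.08058342  0.27856569] [-5.29525278 -1.48544421  5.11547566] 0.012056432908021246 [-0.11969837  0.40597418  0.33765558  1.63613018 -0.05601397  1.17572659]
7 tilt 0.9319085354904122 20 0.0008135523119314237 z at hinge 0.135478424144298
0.97 [ 2.6 -2.9 -0.   0.  -0.   1.1]
0.98 [ 3.9 -4.3 -0.   0.  -0.   1.7]
0.99 [ 5.3 -5.7 -0.   0.  -0.   2.3]
1.0 [ 6.6 -7.1 -0.   0.  -0.   2.9]
1.02 [ 9.3 -9.9 -0.   0.  -0.   4. ]
angle by grip 0.9439961348330865 r 0.20847510665739027 tool rot [-89.99566799   8.29935434  15.99277692]
side 0 333 strip slope 1.006717981585299 from hinge 0.9976152144598305 0.0051807097962741355
top 0 107 strip slope 0.9913782668607665 from hinge 1.046021276752261 0.003531504223527925
top 7 98 strip slope 0.9982586177227644 from hinge 1.048057199240258 0.00299328472625856
```

View pics/side7.png

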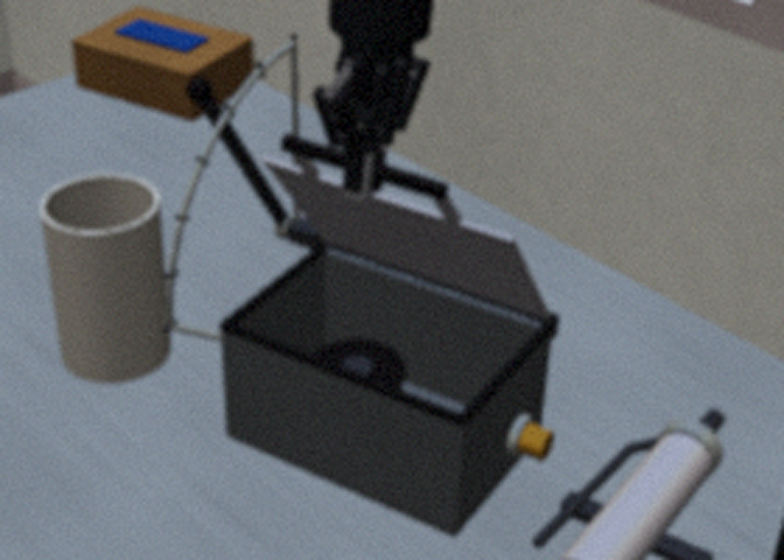

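The side view shows the cover open with the bar at (285–445,143–190), pointer unmoved. The cover is at about 0.945 rad, and the mark estimates cluster at 1.00–1.03. I'll go up about 0.065.

Request:
{"fn": "step_arm", "kwargs": {"steps": [[1.3, -1.4, 0, 0, 0, 0.5, 0], [3.9, -4.3, 0, 0, 0, 1.7, 0], [6.6, -7.1, 0, 0, 0, 2.9, 0], [8.7, -9.2, 0, 0, 0, 3.7, 0], [8.7, -9.2, 0, 0, 0, 3.7, 0], [8.7, -9.2, 0, 0, 0, 3.7, 0], [8.7, -9.2, 0, 0, 0, 3.7, 0]]}}

```text
t: 9.2
ee_pos: [0.5317, -0.0778, 0.2866]
eef_rot: [-1.571, 0.209, 0.279]
wrist_force: [-5.4, -1.2, 5.9]
finger_gap: 0.0121
```

```bash
python3 look.py 8; MX=2.2 python3 tilt.py 8;python3 arc.py 1.01 1.02; python3 - <<'E'
from h import *
# side-depth fit of flap underside & parallel check
z=np.load("pics/side8.npz");p,d=z["p"].astype(int),z["d"]
v,u=np.where(d>0); X=unproj("side",np.c_[u,v],d[v,u])
L=np.c_[-(X-H)@EX,(X-H)@EY,X[:,2]-H[2]]
rho=np.hypot(L[:,0],L[:,2]); k=(abs(L[:,1])<.11)&(rho>.02)&(rho<.15)&(abs(np.arctan2(L[:,2],L[:,0])-1.0)<.3)
Y=L[k][:,[0,2]]
for i in range(5):
    c=Y.mean(0); w=np.linalg.svd(Y-c,full_matrices=False)[2]; r=(Y-c)@w[1]; Y=Y[abs(r)<max(.004,2*r.std())]
print("flap side slope",np.arctan2(*(w[0][::-1]*np.sign(w[0][1]))),len(Y),r.std(),c)
E
```

```text
[ 0.53167192 -0.07782402  0.28656576] [-4.07436499 -0.14707589  5.19875927] 0.011752078533939295 [-0.10021014  0.49506787  0.48209485  1.75253582 -0.07689389  1.19904302]
1.02 [ 1.3 -1.4 -0.   0.  -0.   0.6]
angle by grip 1.0099515308406803 r 0.20855785008958153 tool rot [-89.99620639  11.98436639  15.98916762]
flap side slope 1.0068744682140576 1793 0.0007795629409489049 [0.04944324 0.07249018]tilt.py:10: RuntimeWarning: Mean of empty slice.
  c=Y.mean(0)
  ret = um.true_divide(
tilt.py:12: RuntimeWarning: Mean of empty slice.
  c=Y.mean(0); w=np.linalg.svd(Y-c,full_matrices=False)[2]; r=(Y-c)@w[1]; Y=Y[abs(r)<max(.004,2.5*r.std())]
Traceback (most recent call last):
  File "tilt.py", line 12, in <module>
    c=Y.mean(0); w=np.linalg.svd(Y-c,full_matrices=False)[2]; r=(Y-c)@w[1]; Y=Y[abs(r)<max(.004,2.5*r.std())]
                                                                      ~^^^
IndexError: index 1 is out of bounds for axis 0 with size 0
```

View pics/side8.png

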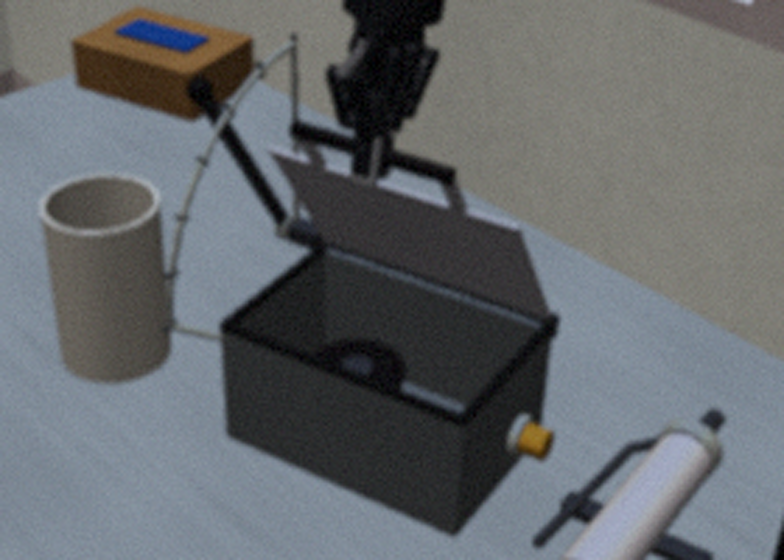

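View pics/top8.png

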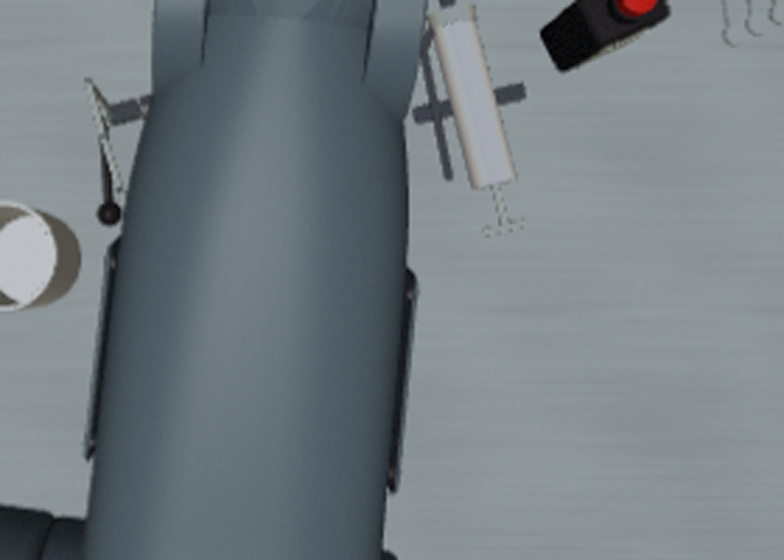

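The cover measures 1.007 rad by the side-view depth fit and 1.010 by the grip point. The pointer strip slope measures 1.007 in the side view and 0.99–1.02 by the other slope and ball fits. The ball is still at (110,213), and the jug, gun and bottle haven't moved. Handing in.

```bash
python3 - <<'E'
from rig import sensors,ticket
s=sensors.sense(); print(abs(s["dq"]).max(),s["wrist_force"],s["finger_gap"])
print(ticket.close_job())
E
```

```text
0.003032628050242031 [-4.07436499 -0.14707589  5.19875927] 0.011752078533939295
the job is handed in; nothing more can be done
None
```

I pressed the cover fully shut, swung it up to the pointer arm's angle, and handed the job in with the fingers still gripping the bar. It took about 9.3 s of the 42 s, and the hand-in gave no verdict.

- **Shut:** the stop was clear, at 16 N upward rising to about 44 N as the press continued. The cover angle measured 0.000–0.003 rad over that time.
- **Final angle:** the cover measured 1.007 rad from side-view depth and 1.010 rad from the grip point. The top-view fit of the cover failed at the end because the arm hid the plate.
- **Pointer angle:** my estimates did not fully agree. The strip slope and ball measurements gave 0.99–1.02 rad, while a line from the hinge to the strip's middle gave 1.00 (side view) and 1.05 (top view). Even the worst of these is about 0.04 rad from the cover, inside the 0.07 rad allowed.
- **Holding:** at hand-in the arm was still (joint speeds at most 0.003 rad/s), with the fingers closed on the bar at a 12 mm gap and a wrist force of about 7 N.
- **Other objects:** the pointer ball, jug, gun and bottle looked unmoved in the last pictures. I compared these by eye and did not re-measure their positions.

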